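# Close the label printer and hold its feed button down to calibrate the new roll

## Task

A new roll of labels has just been dropped into the label printer: swing its raised cover down and ease it gently shut on to its stop, keeping off the green feed button until the cover is fully closed. Then calibrate the labels: with the fingertips press the green button fully down and keep it down for two seconds or more without leaning on it (stay under about 30 N), and finish with the button still held fully down. Leave the other things on the table where they are.

Things in the scene. Friction and masses are not known exactly. Their poses are not given: they have to be found in the camera images.
- printer: Desktop label printer, fixed to the table: dark base, light grey clamshell cover; 215 mm front to back (its x axis, front towards -x and roughly towards the robot), 178 mm wide (its y axis), 150 mm high when closed. Origin: centre of its underside, on the table. z up.
- cover (a joint): Angle of the printer's cover in rad: 0 = shut on its stop, grows as it is raised (stop at 1.35). Starts raised between 0.75 and 1.15. The stiff friction hinge keeps the cover at any angle where it is left, from shut to open; about 1 to 5 N on cover_push moves it down. The cover weighs about 0.4 kg.
- cover_hinge (a point): Point on the hinge axis, mid-width, 100 mm behind the printer's origin (+x) and 85 mm above the table. The axis runs along the printer's y; seen with the printer's front to the left (looking along +y), raising the cover turns its front edge up and back, over towards +x.
- cover_push (a point): Point on the flat plain outer top of the cover, a good place to push it shut; with the cover shut, 160 mm in front of the hinge axis, 65 mm above it, 45 mm to +y of the middle. Axes turn with the cover: x from the front edge to the hinge, y as the printer's, z out of the top (up when shut). The top's front edge is 30 mm in front of it, its +y edge 44 mm away; plain face goes on 45 mm behind it.
- feed (a joint): Travel of the feed button into the cover in m: 0 = up, 0.005 = fully down on its stop. It is sprung: 2.4 N to start, 8.4 N fully down.
- feed_top (a point): Centre of the top of the feed button: round, green, 24 mm across, standing 9 mm out of the cover's top (4 mm when fully down) in a silver rim on a dark panel near the cover's front edge; 90 mm to -y of cover_push and 8 mm nearer the hinge. Axes as cover_push; it is pressed along its -z. With the cover shut its top is 159 mm above the table.
- carton: Bystander, loose: taped brown parcel, 220 x 150 x 80 mm. Origin: centre of its underside. Leave it alone.
- spare_roll: Bystander, loose: spare white label roll standing on end, 80 mm across, 100 mm high. Origin: centre of its underside. Leave it alone.
- tape_dispenser: Bystander, loose: dark desktop parcel-tape dispenser with a yellow roll, 170 x 66 mm, 110 mm high. Origin: centre of its underside. Leave it alone.
- phone: Bystander, loose: black phone lying flat, 150 x 72 x 8 mm. Origin: centre of its underside. Leave it alone.
- notepad: Bystander, loose: white spiral notepad lying flat, 150 x 105 x 10 mm. Origin: centre of its underside. Leave it alone.
- marker: Bystander, loose: white marker pen with a red cap, lying, 135 mm long, 14 mm thick. Origin: centre of its underside. Leave it alone.
- knife: Bystander, loose: yellow box knife lying flat, 150 x 24 x 12 mm. Origin: centre of its underside. Leave it alone.

How it is judged (in metres and radians):
On the way, in this order (a step that is already met when the one before it is completed fails the run):
1. the cover is shut on its stop (value of joint cover below 0.03 rad), for 0.2 s.
2. with the cover shut, the fingers keep the feed button fully down for 1.5 s (value of joint cover below 0.03 rad and value of joint feed above 0.004 m and contact force between the fingers and printer above 4 N), for 1.5 s.
At the end, for the whole second after the job is handed in: The cover is shut (within 0.03 rad of its stop) and the fingers are still holding the feed button fully down (more than 4 of its 5 mm), pushing on the printer with 4 to 32 N; every bystander lies within 20 mm of where it was (all of step 2 and contact force between the fingers and printer below 32 N and distance of each of carton, spare_roll, tape_dispenser, phone, notepad, marker, knife from where it was at the start of the episode below 0.02 m); the arm keeps its last pose, push and grip.
It fails at once if the cover slams: it still closes faster than 0.8 rad/s in its last 0.15 rad (value of joint cover below 0.15 rad and velocity of joint cover below -0.8 rad/s).
It fails at once if the feed button is pressed (over 2 mm) while the cover is open (value of joint cover above 0.06 rad and value of joint feed above 0.002 m).
It fails at once if the printer is leaned on or struck with more than 45 N (contact force between any of the fingers, the arm and printer above 45 N).
It fails at once if a bystander is moved more than 20 mm (distance of any of carton, spare_roll, tape_dispenser, phone, notepad, marker, knife from where it was at the start of the episode above 0.02 m).
It also fails if it takes over 53 s, if anything falls off the work surface, if the arm or the gripper's body presses on something with over 40 N, if the wrist force passes 120 N, or if a joint passes its speed limit or range.

## Robot

A 6-joint arm with a two-finger parallel gripper is mounted at the origin on the work surface. World frame = base frame: x ahead of the robot, y to its left, z up, the work surface at z = 0. Lengths are in mm, angles in degrees, forces in N, time in s.
With the tool pointing down it reaches from about 350 to 775 mm from the base axis. Payload 5.5 kg.
Tool frame: the origin (TCP) lies at the very end of the fingers, on their centre line; the grasp point (between the pads) lies 19 mm behind it (grip_point_offset is the z of the grasp point in the tool frame, in mm); z points along the fingers, y is the line along which they close (so a half turn about z gives the same grasp; the last joint's range is limited). The gripper opens to 85 mm and grips with 20 to 120 N. Pads are 22 mm wide; open, the fingers measure 114 mm over their backs; the gripper's body (76 mm by 85 mm) begins 54 mm behind the grasp point. The pads swing forward as they close: fully open they stand 13 mm farther back than shut.
Start: joints at [65.741, 17.945, 2.641, 74.691, 0, 82.002], TCP at [161.027, 552.034, 231.323] pointing down, gripper open.
Joint ranges: [-158.12, 158.12], [-49.38, 96.58], [-58.88, 72.47], [-126.05, 133.96], [-84.25, 85.87], [-180, 180]. Speed limits (degrees/s): [147.25, 147.25, 180, 180, 180, 180].

## Interface

Orientations are given as a 3x3 rotation matrix whose columns are the frame's x, y, z axes.
In Python, from workcell import * gives the robot as it stands.
- The arm moves only by the tool play_rows, never from a script. Its argument "series" is a list that holds one entry, the list of rows, each a list of 7 numbers: the closure in counts, from 0 (fully open) to 255 (shut), then the shift along the world's x, y, z in units of 30 mm (1.0 is 30 mm), then the turn, a rotation vector about the world's x, y, z in units of 6 degrees (1.0 is 6 degrees). In form: [[[claw, x, y, z, ax, ay, az], ...]]. A call has 1 to 12 rows; each row is the pose to reach, as a shift and turn from the pose commanded when the call began; what a row does not reach only later rows make up. A row lasts 1/12 s, in which the tool goes at most 41.7 mm and 7.16 degrees, less where a joint would pass 70% of its speed; a pose out of reach is approached as far as the arm can. A call with a gripper value outside its range is refused whole. The fingers move at their own pace and stop on an object; "force" is the grip in N (left out, the last holds). Time passes only in rows, so rows that repeat a pose let the fingers close. It gives the time, the measured TCP pose, the force, the opening and the grip force at its end, in the units of the state.
- observe(): the state, without advancing time (a new reading comes with each control period).
- snapshot(name): name is "side" or "top"; returns a dict with "img" (400x640x3 uint8, red, green, blue), "z_map" (400x640 float32, mm along the optical axis (not along the pixel's ray), 0 where there is no reading), "fx", "fy", "cx", "cy" (pixels), "k1" (the pictures are not rectified: a ray, as slopes to the right and down, at radius r is drawn at 1 + k1 r^2 times it, then the intrinsics apply), "pose" (4x4, takes a point from camera to world coordinates). Camera axes: x right, y down, z forward; pixel columns grow to the right and rows downward; lengths in mm; the calibration is good to about 2 mm. A picture is of the moment at which its call begins.
- job_done(): hands the job in; it is judged then, once.
The state is a dict: "t": time; "qpos": joint angles; "joint_vel": joint speeds; "joint_torque": joint torques, N m; "position": TCP position; "orientation": TCP orientation; "force": force on the tool from outside, world axes, zero at the start; "ft_torque": the same for the moment, N m; "width": opening from 0.0 (shut) to 1.0 (fully open); "finger_force": force on a finger pad.
Only numpy, scipy, OpenCV 4.12 (cv2) and the standard library are available. Lean on these libraries where they do the work, as an engineer would, in place of code of your own. Each camera call takes 0.05 s, during which the arm holds its last target. There are 200 camera calls.

## Working session

There is one attempt and no reset: what is moved stays moved. The work goes in short steps, Python scripts to look and compute and a tool call to move; the robot and the scene stay as the last step left them, time stands still between calls to the robot, and variables do not carry over. Pictures are saved under pics/ and viewed, at most 10 in all, crops included, and the job is handed in when it is done.

Besides the shell and the picture viewer there is one more tool, called as a command line: name --argument value ..., lists and objects as JSON in quotes. play_rows: Moves the arm, as the interface text tells. Its arguments: {"type":"object","properties":{"series":{"type":"array","items":{"type":"array","items":{"type":"array","items":{"type":"number"}}}},"force":{"type":"number"}},"required":["series"]}

```bash
mkdir -p pics; cat > h.py <<'E'
from workcell import *
import numpy as np, cv2
def world(s):
    h,w=s["z_map"].shape
    K=np.array([[s["fx"],0,s["cx"]],[0,s["fy"],s["cy"]],[0,0,1.]])
    u,v=np.meshgrid(np.arange(w),np.arange(h))
    p=cv2.undistortPoints(np.stack([u,v],-1).reshape(-1,1,2).astype(float),K,np.array([s["k1"],0,0,0.])).reshape(h,w,2)
    z=s["z_map"].astype(float)
    P=np.stack([p[...,0]*z,p[...,1]*z,z],-1)
    T=np.array(s["pose"]); W=P@T[:3,:3].T+T[:3,3]
    W[z==0]=np.nan
    return W
E
python3 - <<'E'
from h import *
for n in("side","top"):
    s=snapshot(n); cv2.imwrite(f"pics/{n}0.png",s["img"][...,::-1]); np.savez(f"{n}0.npz",W=world(s),img=s["img"])
    print(n,np.round(s["pose"],2).tolist(),s["k1"])
o=observe();print(o["t"],o["position"],o["orientation"],o["width"])
E
```

```text
side [[-0.98, 0.16, -0.13, 675.73], [0.2, 0.74, -0.64, 634.61], [-0.01, -0.65, -0.76, 864.14], [0.0, 0.0, 0.0, 1.0]] -0.04349174628887291
top [[0.01, -0.98, 0.19, 335.09], [-1.0, -0.0, 0.02, -3.04], [-0.02, -0.19, -0.98, 1252.17], [0.0, 0.0, 0.0, 1.0]] 0.0029769009263412617
0.1 [160.84402039 551.57530355 230.49296546] [[-9.59996980e-01  2.80009566e-01 -6.64835851e-04]
 [ 2.80010269e-01  9.59995843e-01 -1.49370900e-03]
 [ 2.19986843e-04 -1.62011700e-03 -9.99998663e-01]] 0.9950553085140239
```

View pics/side0.png

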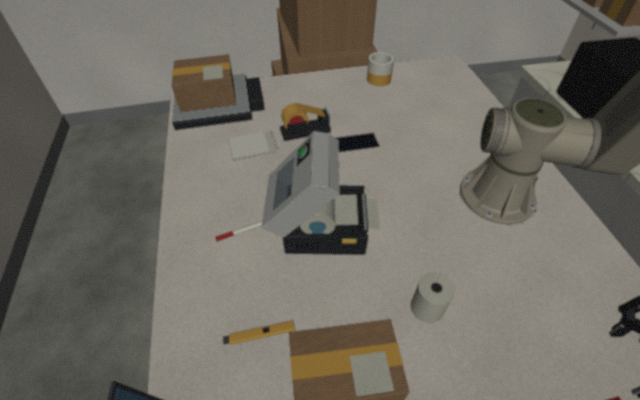

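View pics/top0.png

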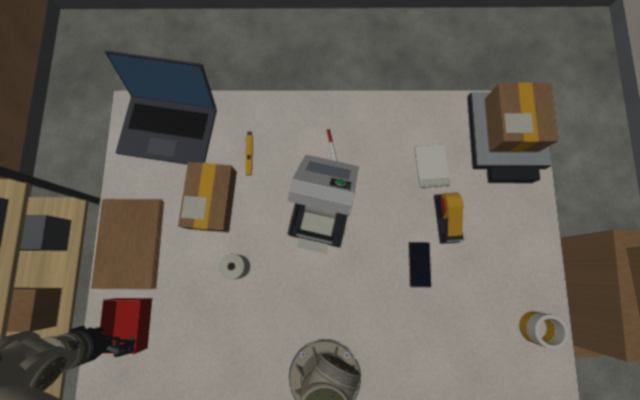

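The side view shows the raised cover with the green button near (303,152). The top view shows the printer around (322,205), with the button near (341,183) and its front towards the robot. The spare roll is at (235,265).

```bash
python3 - <<'E'
from h import *
for n,box in(("side",(125,260,255,375)),("top",(145,255,280,365))):
    d=np.load(n+"0.npz");W=d["W"];I=d["img"].astype(int)
    r0,r1,c0,c1=box
    w=W[r0:r1,c0:c1];i=I[r0:r1,c0:c1]
    g=(i[...,1]>i[...,0]+30)&(i[...,1]>i[...,2]+20)
    print(n,"green",g.sum(),np.nanmedian(w[g],0).round(1))
    m=(w[...,2]>25)
    q=w[m]; print("bbox",np.nanmin(q,0).round(),np.nanmax(q,0).round())
    cv2.imwrite(f"pics/{n}crop.png",cv2.resize(d["img"][r0:r1,c0:c1,::-1],None,fx=5,fy=5,interpolation=cv2.INTER_CUBIC))
    for zl in range(20,320,20):
        a=q[abs(q[:,2]-zl)<4]
        if len(a): print(zl,len(a),a[:,:2].min(0).round(),a[:,:2].max(0).round())
    if n=="top":
        b=q[(q[:,2]<100)&(q[:,2]>30)]
        print(cv2.minAreaRect(b[:,:2].astype(np.float32)))
    # RANSAC planes above z=110
    rng=np.random.default_rng(0); a=q[(q[:,2]>100)]
    for k in range(3):
        best=None
        for _ in range(600):
            p=a[rng.choice(len(a),3,False)];nn=np.cross(p[1]-p[0],p[2]-p[0]);L=np.linalg.norm(nn)
            if L<50: continue
            nn/=L; inl=abs((a-p[0])@nn)<2.5
            if best is None or inl.sum()>best.sum(): best=inl
        P=a[best];c=P.mean(0);nn=np.linalg.svd(P-c,full_matrices=False)[2][2]
        nn*=np.sign(nn[2])
        print("plane",best.sum(),c.round(1),nn.round(3),"d",round(c@nn,1),P.min(0).round(),P.max(0).round()); a=a[~best]
E
```

```text
side green 41 [581.9 -37.7 252.7]
bbox [ 393. -436.   25.] [702. 124. 277.]
40 187 [ 451. -386.] [657. 124.]
60 246 [ 447. -392.] [658. 124.]
80 515 [413. -58.] [656. 123.]
100 139 [506.  -9.] [678.  80.]
120 204 [ 527. -107.] [702.  83.]
140 183 [ 607. -104.] [691.  88.]
160 189 [ 593. -101.] [678.  91.]
180 196 [577. -95.] [660.  94.]
200 201 [559. -91.] [645.  98.]
220 203 [546. -91.] [628. 102.]
240 211 [529. -86.] [612. 105.]
260 456 [497. -81.] [599. 103.]
280 16 [544. -65.] [583.  90.]
plane 2387 [621.5   2.9 204.1] [ 0.76  -0.17   0.627] d 599.9 [ 544. -107.  120.] [702.  93. 277.]
plane 1508 [607.5  87.  191.4] [0.221 0.975 0.001] d 219.1 [525.  66. 101.] [698. 106. 273.]
plane 910 [540.2  14.9 269.2] [-0.289  0.066  0.955] d 101.7 [497. -79. 259.] [577.  99. 276.]
top green 32 [583.1 -42.3 252.2]
bbox [ 387. -105.   25.] [703. 123. 278.]
40 15 [414. -60.] [544. 105.]
60 17 [387. -56.] [545. 119.]
80 457 [412. -71.] [548. 120.]
100 53 [503. -28.] [528.  65.]
120 34 [ 516. -102.] [703.  64.]
140 66 [ 650. -101.] [691.  68.]
160 74 [634. -99.] [674.  73.]
180 77 [616. -93.] [659.  78.]
200 89 [602. -91.] [647.  79.]
220 87 [585. -87.] [628.  83.]
240 85 [488. -85.] [614.  87.]
260 371 [497. -81.] [596. 104.]
280 7 [546. -49.] [571.  44.]
((468.457275390625, 29.14899444580078), (181.78677368164062, 145.64923095703125), 77.74553680419922)
plane 1603 [619.2  -3.9 204.9] [ 0.76  -0.171  0.627] d 599.7 [ 544. -105.  117.] [703.  95. 278.]
plane 812 [534.7  15.  263.9] [-0.398  0.09   0.913] d 29.7 [489. -77. 249.] [577. 104. 277.]
plane 347 [530.9  12.9 266.9] [-0.394  0.086  0.915] d 36.1 [499. -71. 258.] [566. 103. 275.]
```

The top face's normal puts the cover at about 0.89 rad and the printer's yaw at about -12.7°. The hinge is near (632,-8,85) and cover_push near (593,47,250). I'll approach high with the gripper closed.

play_rows --series '[[[255,0,0,2,0,0,0],[255,0,0,4,0,0,0.6],[255,0,0,4,0,0,0.6],[255,1,-1,4,0,0,0.6],[255,2,-2,4,0,0,0.6],[255,3,-3,4,0,0,0.6],[255,4,-4,4,0,0,0.6],[255,5,-5,4,0,0,0.6],[255,6,-6,4,0,0,0.6],[255,7,-7,4,0,0,0.6],[255,8,-8,4,0,0,0.6],[255,8,-8,4,0,0,0.6]]]' --force 40

```text
t: 1.1
position: [404.8, 307.9, 350.5]
orientation: [[-0.974, 0.225, 0.001], [0.225, 0.974, -0.002], [-0.001, -0.002, -1.0]]
force: [0.4, 0.7, -0.2]
width: 0.001
finger_force: 0.0
```

play_rows --series '[[[255,1,-1.1,0,0,0,0],[255,2,-2.2,0,0,0,0],[255,3,-3.3,0,0,0,0],[255,4,-4.4,0,0,0,0],[255,5,-5.5,0,0,0,0],[255,6,-6.6,0,0,0,0],[255,7,-7.7,0,0,0,0],[255,8,-8.8,0,0,0,0],[255,8.2,-9.1,0,0,0,0],[255,8.2,-9.1,-1,0,0,0],[255,8.2,-9.1,-2,0,0,0],[255,8.2,-9.1,-2,0,0,0]]]'

```text
t: 2.1
position: [643.6, 38.6, 282.5]
orientation: [[-0.975, 0.221, -0.015], [0.221, 0.975, 0.001], [0.015, -0.002, -1.0]]
force: [-1.4, 0.0, -2.6]
width: 0.002
finger_force: 0.0
```

```bash
python3 - <<'E'
from h import *
s=snapshot("side"); cv2.imwrite("pics/side1.png",cv2.resize(s["img"][50:290,180:500,::-1],None,fx=2.4,fy=2.4))
print(observe()["position"])
E
```

```text
[644.37252679  39.10982563 286.43721252]
```

View pics/side1.png

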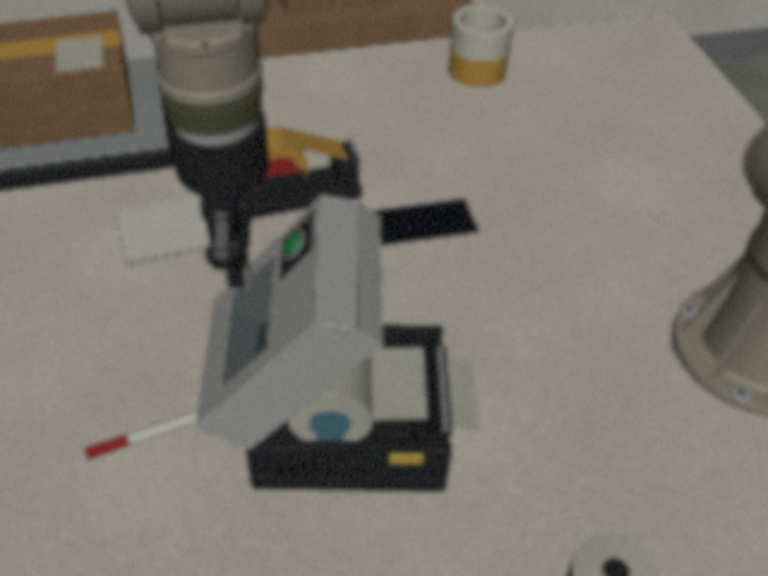

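The gripper hangs vertically just behind the raised cover, to the +y side of the button (at 292,243 in the crop). Next I follow the closing arc.

play_rows --series '[[[255,-0.6,0.05,-0.6,0,0,0],[255,-1.06,0.1,-1.02,0,0,0],[255,-1.2,0.13,-1.13,0,0,0],[255,-1.32,0.15,-1.24,0,0,0],[255,-1.44,0.18,-1.34,0,0,0],[255,-1.58,0.21,-1.4,0,0,0],[255,-1.73,0.24,-1.46,0,0,0],[255,-1.87,0.27,-1.52,0,0,0],[255,-2.01,0.3,-1.58,0,0,0],[255,-2.15,0.34,-1.64,0,0,0],[255,-2.3,0.37,-1.7,0,0,0],[255,-2.44,0.4,-1.76,0,0,0]]]'

```text
t: 3.15
position: [573.7, 51.3, 238.6]
orientation: [[-0.976, 0.219, 0.001], [0.219, 0.976, 0.001], [-0.001, 0.001, -1.0]]
force: [2.2, 1.0, 2.9]
width: -0.001
finger_force: 1.4
```

```bash
cat >> h.py <<'E'
def cover():
    s=snapshot("side");W=world(s);I=s["img"].astype(int)
    w=W[120:265,230:380];i=I[120:265,230:380]
    g=(i[...,1]>i[...,0]+30)&(i[...,1]>i[...,2]+20)
    b=np.nanmedian(w[g],0); x=np.array([.9755,-.2198])
    r=b[:2]@x-618.1; z=b[2]-85
    th=np.arctan2(z,-r)-np.arctan2(74,152)
    print("button",b.round(1),g.sum(),"theta",round(th,3),"R",round(np.hypot(r,z),1))
    o=observe();print(o["t"],np.round(o["position"],1),np.round(o["force"],1))
    return s
E
python3 -c "
from h import *
cover()"
```

```text
button [nan nan nan] 0 theta nan R nan
3.2 [572.7  51.5 238.1] [0.8 1.6 2. ]
  return np.nanmean(a, axis, out=out, keepdims=keepdims)
```

play_rows --series '[[[255,-0.16,0.04,-0.1,0,0,0],[255,-0.32,0.08,-0.2,0,0,0],[255,-0.48,0.11,-0.3,0,0,0],[255,-0.63,0.15,-0.41,0,0,0],[255,-0.78,0.18,-0.52,0,0,0],[255,-0.93,0.21,-0.64,0,0,0],[255,-1.07,0.24,-0.76,0,0,0],[255,-1.21,0.28,-0.89,0,0,0],[255,-1.35,0.31,-1.02,0,0,0],[255,-1.48,0.34,-1.16,0,0,0],[255,-1.6,0.37,-1.3,0,0,0],[255,-1.73,0.39,-1.45,0,0,0]]]'

```text
t: 4.2
position: [521.4, 62.9, 194.4]
orientation: [[-0.976, 0.219, -0.0], [0.219, 0.976, 0.0], [0.0, 0.0, -1.0]]
force: [-0.2, 1.7, 3.3]
width: -0.004
finger_force: 1.4
```

```bash
python3 - <<'E'
from h import *
s=snapshot("side"); W=world(s); np.save("w2",W)
cv2.imwrite("pics/side2.png",cv2.resize(s["img"][100:290,200:440,::-1],None,fx=3,fy=3))
print(observe()["position"],observe()["force"])
E
```

```text
[520.36880881  63.0058076  193.48013461] [-0.51575339  0.80525665 -0.06912927]
```

View pics/side2.png

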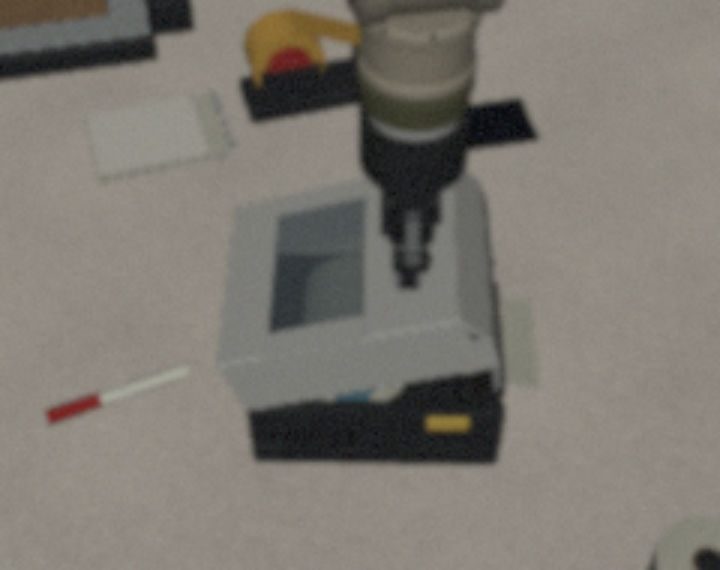

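The cover is coming down cleanly, at about 0.3 rad, with the fingertip on the plain face (408,285).

play_rows --series '[[[255,-0.07,0.02,-0.1,0,0,0],[255,-0.14,0.03,-0.2,0,0,0],[255,-0.21,0.05,-0.3,0,0,0],[255,-0.28,0.06,-0.4,0,0,0],[255,-0.35,0.08,-0.5,0,0,0],[255,-0.42,0.1,-0.6,0,0,0],[255,-0.49,0.11,-0.71,0,0,0],[255,-0.55,0.12,-0.81,0,0,0],[255,-0.6,0.13,-0.91,0,0,0],[255,-0.65,0.14,-1.01,0,0,0],[255,-0.7,0.16,-1.12,0,0,0],[255,-0.75,0.17,-1.22,0,0,0]]]'

```text
t: 5.25
position: [499.2, 67.9, 158.0]
orientation: [[-0.976, 0.219, -0.0], [0.219, 0.976, -0.0], [0.0, -0.0, -1.0]]
force: [-0.4, -0.1, 1.8]
width: 0.004
finger_force: 0.8
```

play_rows --series '[[[255,-0.02,0,-0.05,0,0,0],[255,-0.04,0,-0.1,0,0,0],[255,-0.06,0.01,-0.15,0,0,0],[255,-0.08,0.02,-0.2,0,0,0],[255,-0.08,0.02,-0.22,0,0,0],[255,-0.08,0.02,-0.22,0,0,0]]]'

```text
t: 5.75
position: [496.8, 68.4, 151.6]
orientation: [[-0.976, 0.219, -0.0], [0.219, 0.976, -0.0], [0.0, -0.0, -1.0]]
force: [0.6, 0.1, -0.4]
width: -0.003
finger_force: 0.0
```

play_rows --series '[[[255,0,0,-0.03,0,0,0],[255,0,0,-0.06,0,0,0],[255,0,0,-0.06,0,0,0],[255,0,0,-0.06,0,0,0]]]'

```text
t: 6.08
position: [497.1, 68.4, 150.1]
orientation: [[-0.976, 0.219, 0.0], [0.219, 0.976, 0.0], [-0.0, 0.0, -1.0]]
force: [-2.2, -0.2, 2.4]
width: -0.003
finger_force: 1.0
```

play_rows --series '[[[255,0,0,-0.03,0,0,0],[255,0,0,-0.05,0,0,0],[255,0,0,-0.05,0,0,0],[255,0,0,-0.05,0,0,0]]]'

```text
t: 6.42
position: [497.1, 68.4, 150.0]
orientation: [[-0.976, 0.219, 0.001], [0.219, 0.976, -0.0], [-0.001, 0.0, -1.0]]
force: [-4.4, 0.6, 12.4]
width: 0.002
finger_force: 5.9
```

The cover is on its stop: z is 150.0 and the force rose to 12 N. I'll lift off and locate the button.

play_rows --series '[[[255,0,0,0.5,0,0,0],[255,0,0.7,1.5,0,0,0],[255,0,1.5,2.2,0,0,0],[255,0,1.5,2.2,0,0,0],[255,0,1.5,2.2,0,0,0]]]'

```text
t: 6.83
position: [498.2, 114.2, 215.6]
orientation: [[-0.976, 0.217, 0.003], [0.217, 0.976, 0.0], [-0.003, 0.001, -1.0]]
force: [0.8, -0.3, 0.1]
width: 0.0
finger_force: 0.0
```

```bash
python3 - <<'E'
from h import *
for n in("top","side"):
    s=snapshot(n);W=world(s);I=s["img"].astype(int)
    g=(I[...,1]>I[...,0]+30)&(I[...,1]>I[...,2]+20)&(abs(W[...,0]-474)<80)&(abs(W[...,1]+18)<80)
    print(n,g.sum(),np.nanmean(W[g],0).round(1))
    T=np.array(s["pose"])
    if g.sum():
        a=np.argwhere(g);v,u=a.mean(0);print(u,v)
        # ray intersect with z=159
        K=np.array([[s["fx"],0,s["cx"]],[0,s["fy"],s["cy"]],[0,0,1.]])
        p=cv2.undistortPoints(np.array([[[u,v]]]),K,np.array([s["k1"],0,0,0.]))[0,0]
        d=T[:3,:3]@[p[0],p[1],1]; print("ray z158",(T[:3,3]+d*(158-T[2,3])/d[2]).round(1))
        v,u=int(v),int(u);cv2.imwrite(f"pics/{n}3.png",cv2.resize(s["img"][v-50:v+50,u-60:u+60,::-1],None,fx=5,fy=5))
    m=(abs(W[...,0]-505)<60)&(abs(W[...,1]-5)<60)&(abs(W[...,2]-155)<25)
    print("face z",np.nanmedian(W[m][:,2]))
print(observe()["position"],observe()["t"])
E
```

```text
top 58 [472.3 -20.8 156.8]
331.91379310344826 224.20689655172413
ray z158 [472.1 -20.8 158. ]
face z 149.38492681544153
side 26 [480.1 -18.7 158.8]
343.61538461538464 178.0
ray z158 [479.9 -19.4 158. ]
face z 150.61700766924662
[496.67436916 113.13747099 213.53885066] 6.9333
```

View pics/top3.png

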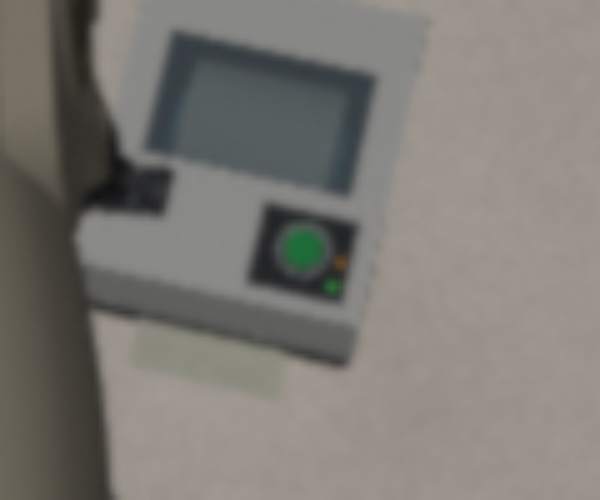

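The top view shows the cover shut, with the button at (303,250) in the crop. That is about (474,-19,159) in the world, matching the model. I'll move above it now.

play_rows --series '[[[255,-0.2,-1.1,0,0,0,0],[255,-0.4,-2.2,0,0,0,0],[255,-0.6,-3.3,0,0,0,0],[255,-0.76,-4.4,0,0,0,0],[255,-0.76,-4.4,-0.6,0,0,0],[255,-0.76,-4.4,-1.3,0,0,0],[255,-0.76,-4.4,-1.4,0,0,0],[255,-0.76,-4.4,-1.4,0,0,0],[255,-0.76,-4.4,-1.4,0,0,0]]]'

```text
t: 7.68
position: [473.7, -18.7, 172.2]
orientation: [[-0.976, 0.219, -0.002], [0.219, 0.976, 0.0], [0.002, -0.0, -1.0]]
force: [-0.3, 0.5, 0.3]
width: 0.0
finger_force: 0.0
```

Over the button; pressing down to about 155.

play_rows --series '[[[255,0,0,-0.15,0,0,0],[255,0,0,-0.3,0,0,0],[255,0,0,-0.4,0,0,0],[255,0,0,-0.46,0,0,0],[255,0,0,-0.5,0,0,0],[255,0,0,-0.54,0,0,0],[255,0,0,-0.54,0,0,0],[255,0,0,-0.54,0,0,0]]]'

```text
t: 8.35
position: [474.3, -18.3, 156.8]
orientation: [[-0.976, 0.219, 0.001], [0.219, 0.976, 0.0], [-0.0, 0.001, -1.0]]
force: [-1.2, 1.0, 6.1]
width: -0.001
finger_force: 2.5
```

play_rows --series '[[[255,0,0,-0.04,0,0,0],[255,0,0,-0.08,0,0,0],[255,0,0,-0.12,0,0,0],[255,0,0,-0.12,0,0,0],[255,0,0,-0.12,0,0,0]]]'

```text
t: 8.77
position: [474.3, -18.3, 154.0]
orientation: [[-0.976, 0.219, 0.001], [0.219, 0.976, 0.0], [-0.001, 0.001, -1.0]]
force: [-3.4, 1.5, 9.8]
width: -0.001
finger_force: 5.1
```

play_rows --series '[[[255,0,0,-0.02,0,0,0],[255,0,0,-0.04,0,0,0],[255,0,0,-0.04,0,0,0],[255,0,0,-0.04,0,0,0]]]'

```text
t: 9.1
position: [474.4, -18.3, 153.8]
orientation: [[-0.976, 0.219, 0.002], [0.219, 0.976, 0.0], [-0.002, 0.0, -1.0]]
force: [-7.9, 2.5, 18.8]
width: -0.001
finger_force: 9.0
```

The button is on its stop (z 153.8, about 20 N). I'll hold it there for over 2 s.

play_rows --series '[[[255,0,0,0,0,0,0],[255,0,0,0,0,0,0],[255,0,0,0,0,0,0],[255,0,0,0,0,0,0],[255,0,0,0,0,0,0],[255,0,0,0,0,0,0],[255,0,0,0,0,0,0],[255,0,0,0,0,0,0],[255,0,0,0,0,0,0],[255,0,0,0,0,0,0],[255,0,0,0,0,0,0],[255,0,0,0,0,0,0]]]'

```text
t: 10.1
position: [474.4, -18.3, 153.8]
orientation: [[-0.976, 0.219, 0.002], [0.219, 0.976, 0.0], [-0.002, 0.0, -1.0]]
force: [-5.3, 1.2, 18.3]
width: -0.006
finger_force: 9.0
```

play_rows --series '[[[255,0,0,0,0,0,0],[255,0,0,0,0,0,0],[255,0,0,0,0,0,0],[255,0,0,0,0,0,0],[255,0,0,0,0,0,0],[255,0,0,0,0,0,0],[255,0,0,0,0,0,0],[255,0,0,0,0,0,0],[255,0,0,0,0,0,0],[255,0,0,0,0,0,0],[255,0,0,0,0,0,0],[255,0,0,0,0,0,0]]]'

```text
t: 11.1
position: [474.4, -18.3, 153.8]
orientation: [[-0.976, 0.219, 0.002], [0.219, 0.976, 0.0], [-0.002, 0.001, -1.0]]
force: [-6.1, 2.3, 18.4]
width: -0.001
finger_force: 9.0
```

play_rows --series '[[[255,0,0,0,0,0,0],[255,0,0,0,0,0,0],[255,0,0,0,0,0,0],[255,0,0,0,0,0,0],[255,0,0,0,0,0,0],[255,0,0,0,0,0,0],[255,0,0,0,0,0,0],[255,0,0,0,0,0,0]]]'

```text
t: 11.77
position: [474.4, -18.3, 153.8]
orientation: [[-0.976, 0.219, 0.002], [0.219, 0.976, 0.0], [-0.002, 0.001, -1.0]]
force: [-6.1, 3.0, 18.3]
width: -0.003
finger_force: 9.0
```

```bash
python3 -c "
from workcell import *
print(job_done())"
```

```text
the job is handed in; nothing more can be done
None
```

I eased the cover shut on to its stop and pressed the green button fully down, holding it for more than 2.5 s at about 20 N. I handed the job in with it still held; no verdict came back, and I took no final picture of the bystanders.

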